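Hold the honesty box unlocked with its sticky key

ROBOT

A 6-joint arm with a two-finger parallel gripper is mounted at the origin on the work surface. World frame = base frame: x ahead of the robot, y to its left, z up, the work surface at z = 0. Lengths are in m, angles in degrees, forces in N, time in s.
With the tool pointing down it reaches from about 0.375 to 0.9 m from the base axis. Payload 3.1 kg.
Tool frame: the origin (TCP) lies at the very end of the fingers, on their centre line; the grasp point (between the pads) lies 19 mm behind it; z points along the fingers, y is the line along which they close (so a half turn about z gives the same grasp; the last joint's range is limited). The gripper opens to 87 mm and grips with 3 to 60 N. Pads are 19 mm wide; open, the fingers measure 117 mm over their backs; the gripper's body (75 mm by 190 mm) begins 51 mm behind the grasp point.
Start: joints at [52.798, 30.224, 82.088, -0, 67.689, -10.227], TCP at [0.283, 0.557, 0.199] pointing down, gripper open.
Joint ranges: [-176.69, 176.69], [-43.24, 126.21], [12.49, 139.97], [-82, 262], [0, 151.66], [-163.58, 163.58]. Speed limits (degrees/s): [159.86, 159.86, 180, 180, 180, 180].

INTERFACE

Orientations are given as a 3x3 rotation matrix whose columns are the frame's x, y, z axes.
In Python, from rig import readout, cams, bot gives the robot as it stands.
- The arm moves only by the shell command python3 -m inch 'ROWS'. ROWS is JSON, a list of rows, each a list of 5 numbers: the shift along the world's x, y, z in cm, then the turn about the world's z in degrees, then the finger opening in cm, from 0 to 8.7. In form: [[dx, dy, dz, twist, fingers], ...]. A call has 1 to 10 rows; each row is the pose to reach, as a shift and turn from the pose commanded when the call began; what a row does not reach only later rows make up. A row lasts 1/12 s, in which the tool goes at most 41.7 mm and 7.16 degrees, less where a joint would pass 70% of its speed; a pose out of reach is approached as far as the arm can. A call with a gripper value outside its range is refused whole. The fingers move at their own pace and stop on an object; the grip force is fixed at half the most. Time passes only in rows, so rows that repeat a pose let the fingers close. It gives the time, the measured TCP pose, the force, the opening and the grip force at its end, in the units of the state.
- readout.read_state(): the state, without advancing time (a new reading comes with each control period).
- cams.capture(name): name is "scene" or "top" or "wrist"; returns a dict with "image" (400x640x3 uint8, blue, green, red), "intrinsics" (3x3 intrinsics, pixels), "xyz" and "rotation" of the camera in the world; the wrist camera has in their place "tool_from_camera" (4x4, takes a point from camera to tool coordinates, whose origin is the TCP and whose axes are the flange's). Camera axes: x right, y down, z forward; pixel columns grow to the right and rows downward; lengths in m; the calibration is good to about 2 mm. A picture is of the moment at which its call begins: read the wrist's pose just before it. There is no depth.
- bot.hand_in(): hands the job in; it is judged then, once.
The state is a dict: "time_s": time; "joint_positions": joint angles; "qvel": joint speeds; "tau": joint torques, N m; "position": TCP position; "tcp_rot": TCP orientation; "force": force on the tool from outside, world axes, zero at the start; "moment": the same for the moment, N m; "opening": opening from 0.0 (shut) to 1.0 (fully open); "grasp_force": force on a finger pad.
Only numpy, scipy, OpenCV 4.12 (cv2) and the standard library are available. Lean on these libraries where they do the work, as an engineer would, in place of code of your own. Each camera call takes 0.05 s, during which the arm holds its last target. There are 200 camera calls.

TASK

Take the yellow-headed key out of the slot in the bamboo spoon rest and push its blade fully home, shoulder down on the brass face, into the lock on top of the blue snack-money box; the lock is sticky, so rock the key a little to either side under light pressure until it drops past the catches. Only then turn it clockwise (seen from above) a full quarter turn against the spring and finish holding the key there, still gripped and fully home, because the lock springs back if you let go. Leave the tubs, jar, dish and teaspoon where they are.

Things in the scene. Friction and masses are not known exactly. Their poses are not given: they have to be found in the camera images.
- key_grip (a point): Middle of the key's yellow bow (head), where to grip. Key loose, about 50 g, the same after a half turn about z. Axes: z up along the key, x across the bow's width, y across its thickness. Bow 28 mm wide (x), 10 mm thick (y), from 17 mm below to 16 mm above this point. At the start the key stands blade down in the spoon rest's slot, its shoulder on the rest's top.
- key_shoulder (a point): On the key's axis at the underside of its steel shoulder (26 x 12 mm, 5 mm thick, neck 14 x 8 mm above it), 28 mm below key_grip; same axes. Below it hangs the steel blade, 14 mm (x) by 4 mm (y), 32 mm long, stepped narrower over its last 2 mm. The shoulder meets the lock face when the key is fully home.
- lock_face (a point): Centre of the keyway's mouth on the level brass lock face (radius 14 mm), 80 mm above the table, on top of the fixed blue steel box (130 x 100 x 75 mm). Axes: z up, x along the keyway's long side at rest; they do not turn with the plug. Keyway 18 x 6 mm, with a steep sloped mouth 2 mm wider each side, 4 mm deep. A steel bezel of radius 23 mm lies 1 mm below the face; nothing stands higher.
- catches (a point): Point on the lock's axis 16 mm below the face. Two sticky slotted catches sit about 10 and 16 mm down, each turned unseen by up to 21 degrees either way. The key stops dead on one until rocked to within about 8 degrees of its angle while pressed lightly (about 6 N; more does not help). Catches passed turn with the key; then it slides freely to 32 mm.
- plug (a joint): Turn of the brass plug, rad: 0 at rest, grows clockwise seen from above, end stop 1.62, other stop -0.6. A spring of 0.18 N m/rad returns it to 0; with the catches' friction a quarter turn takes about 0.4 N m, so grip firmly. The key has about 0.14 rad of play in the plug and must turn that much farther.
- spoonrest: Bamboo spoon rest, fixed, 120 x 50 x 40 mm high; origin at the centre of its underside, x along its length. The key's slot is 25 mm from its centre towards +x, 16.5 mm along x by 6.5 mm along y. A chrome spring clip grips its -x end and stands up to 15 mm above its top.
- tubs_mid (a point): Bystander: nested pair of turquoise snack tubs, 96 mm across, 71 mm high together, loose; point half-way up.
- jar_mid (a point): Bystander: glass jar with a steel lid, 72 mm across, 105 mm high, loose; point half-way up.
- dish_mid (a point): Bystander: brown ceramic dish, 104 mm across, 28 mm high, loose; point half-way up.
- teaspoon_grip (a point): Bystander: steel teaspoon lying flat, 140 mm long, loose; point on its handle.
Things that resemble listed ones, but are neither listed nor needed, are in the scene too. What is shaped like the part that bears lock_face but pink or red is not meant.

How it is judged:
By the outcome, as a careful person would: the job done as asked, in the order asked, and still so for the second after the job is handed in, while the arm keeps its last pose, push and grip.
It also fails if it takes over 70 s, if anything falls off the work surface, if the arm or the gripper's body presses on something with over 40 N, if the wrist force passes 120 N, or if a joint passes its speed limit or range.

## Working session

There is one attempt and no reset: what is moved stays moved. The work goes in short steps, Python scripts to look and compute and a shell command to move; the robot and the scene stay as the last step left them, time stands still between calls to the robot, and variables do not carry over. Pictures are saved under pics/ and viewed, at most 10 in all, crops included, and the job is handed in when it is done.

```bash
mkdir -p pics; cat > h.py <<'E'
import numpy as np,cv2
from rig import readout,cams,bot
def snap(n,f):
    s=readout.read_state(); c=cams.capture(n); cv2.imwrite('pics/'+f+'.png',c['image'])
    K=np.array(c['intrinsics'])
    if n=='wrist':
        T=np.array(c['tool_from_camera']); R0=np.array(s['tcp_rot']); R=R0@T[:3,:3]; p=np.array(s['position'])+R0@T[:3,3]
    else: R=np.array(c['rotation']);p=np.array(c['xyz'])
    np.savez('pics/'+f+'.npz',K=K,R=R,p=p); return c['image']
def px(f,u,v,z):
    d=np.load('pics/'+f+'.npz'); r=d['R']@np.linalg.inv(d['K'])@[u,v,1]; return d['p']+r*(z-d['p'][2])/r[2]
def proj(f,P):
    d=np.load('pics/'+f+'.npz'); q=d['K']@d['R'].T@(np.array(P)-d['p']); return q[:2]/q[2]
E
python3 - <<'E'
from h import *
a=snap('top','top'); b=snap('scene','scene')
s=readout.read_state(); print(s['time_s'],s['position'],s['tcp_rot'],s['force'])
for f in('top','scene'):
    d=np.load(f'pics/{f}.npz');print(d['p'],d['R'])
E
```

```text
0.1 [0.28305114 0.55644602 0.19777339] [[-8.91196033e-01  4.53616818e-01 -1.18881677e-03]
 [ 4.53618241e-01  8.91194729e-01 -1.56420225e-03]
 [ 3.49918786e-04 -1.93327981e-03 -9.99998070e-01]] [ 0.61071256  0.95472955 -1.11465759]
[ 0.4542556  -0.00451821  1.337272  ] [[-0.01323546 -0.99532156  0.0957069 ]
 [-0.99988121  0.01393035  0.00659606]
 [-0.00789843 -0.09560823 -0.9953877 ]]
[ 1.0554048  -0.59052738  0.8659931 ] [[ 0.78291348  0.43712345 -0.44268451]
 [ 0.62201284 -0.56383331  0.54331577]
 [-0.01210421 -0.70072469 -0.7133291 ]]
```

View pics/top.png

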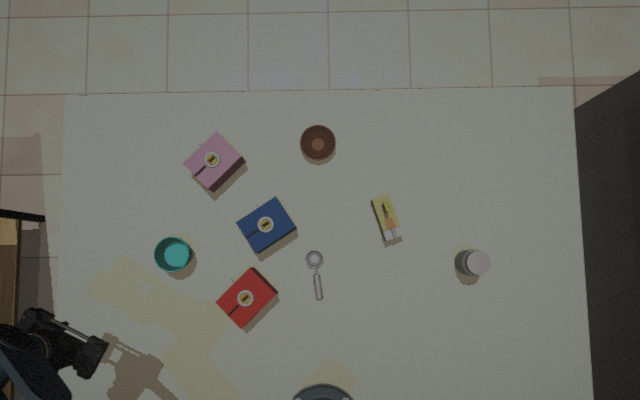

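View pics/scene.png

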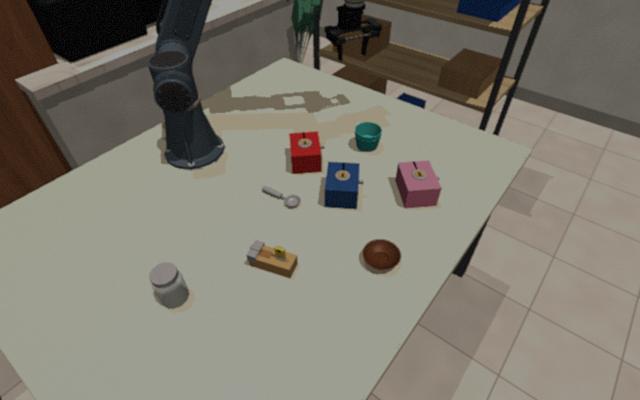

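Top view: three lock boxes, at (213,160) pink, (266,225) blue and (247,298) red. Blue is the one meant. The spoon rest with the yellow key is at (386,217), clip at its lower end (390,236). I'll confirm with an enlarged crop of both.

```bash
python3 - <<'E'
from h import *
a=cv2.imread('pics/top.png'); 
l=cv2.resize(a[190:260,228:303],(400,373),interpolation=3); r=cv2.resize(a[190:245,360:415],(373,373),interpolation=3)
cv2.imwrite('pics/crop1.png',np.hstack([l,r]))
print(px('top',266,225,.08),px('top',386,211,.06),px('top',376,199,.04),px('top',397,240,.04))
E
```

```text
[0.5453228  0.14190476 0.08      ] [ 0.58070525 -0.18520414  0.06      ] [ 0.6167473  -0.16106276  0.04      ] [ 0.5015972  -0.21624159  0.04      ]
```

View pics/crop1.png

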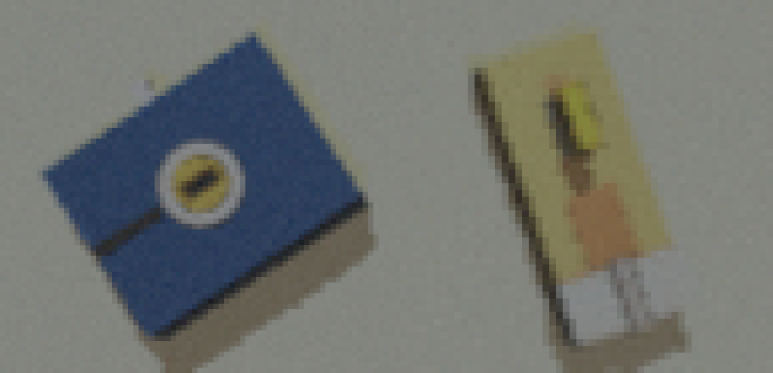

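The crop shows the blue box's lock centre at about top pixel (265.5,224), with the keyway at about -58° in the world. The yellow key bow is at (386.5,207), and the rest's x axis is at about +19.5°. I'm moving to a hover over the key.

```bash
python3 -m inch '[[15,-37,-1,25,6],[15,-37,-1,25,6],[15,-37,-1,25,6],[15,-37,-1,25,6],[15,-37,-1,25,6],[15,-37,-1,25,6],[15,-37,-1,25,6],[15,-37,-1,25,6],[15,-37,-1,25,6],[15,-37,-1,25,6]]'
```

```text
time_s: 0.93
position: [0.4342, 0.184, 0.1885]
tcp_rot: [[-0.999, 0.036, -0.0], [0.036, 0.999, -0.001], [0.0, -0.001, -1.0]]
force: [0.8, 0.4, -0.0]
opening: 0.694
grasp_force: 0.0
```

```bash
python3 -m inch '[[13.8,-37.2,-3,21.5,6],[13.8,-37.2,-3,21.5,6],[13.8,-37.2,-3,21.5,6],[13.8,-37.2,-3,21.5,6],[13.8,-37.2,-3,21.5,6],[13.8,-37.2,-3,21.5,6],[13.8,-37.2,-3,21.5,6],[13.8,-37.2,-3,21.5,6],[13.8,-37.2,-3,21.5,6],[13.8,-37.2,-3,21.5,6]]'; python3 -c "
from h import *
s=readout.read_state();print(s['position'],s['tcp_rot'],s['joint_positions'])
a=snap('wrist','w1')
for f in [0]:
  print(proj('w1',[.5807,-.185,.068]),proj('w1',[.5807,-.185,.04]))"
```

```text
time_s: 1.77
position: [0.5716, -0.1873, 0.158]
tcp_rot: [[-0.943, -0.333, -0.001], [-0.333, 0.943, 0.0], [0.0, 0.0, -1.0]]
force: [0.6, 0.2, 0.1]
opening: 0.687
grasp_force: 0.0
[ 0.57161952 -0.18732186  0.15803488] [[-9.42763442e-01 -3.33461843e-01 -5.39680509e-04]
 [-3.33462023e-01  9.42763490e-01  2.84455630e-04]
 [ 4.13935982e-04  4.48137323e-04 -9.99999814e-01]] [-2.87775288e+01  3.11712744e+01  8.78718193e+01 -6.86819799e-04
  6.09918549e+01 -1.38256233e+02]
[317.02460362 205.60336212] [317.04187773 197.50150153]
```

View pics/w1.png

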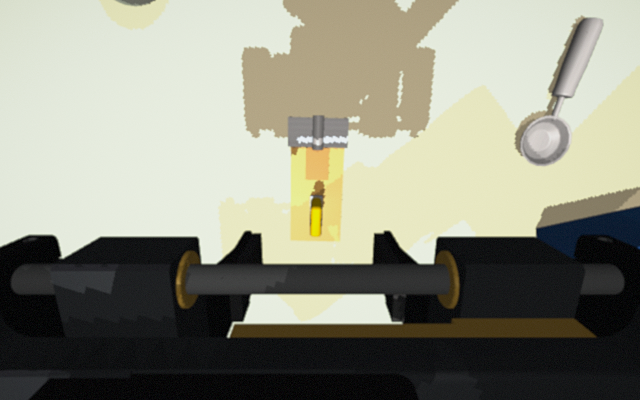

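The wrist view shows the rest almost aligned, with the bow top at about (316,222). I'll enlarge it to get pixel positions.

```bash
python3 - <<'E'
from h import *
a=cv2.imread('pics/w1.png'); cv2.imwrite('pics/crop2.png',cv2.resize(a[110:250,270:370],(570,798),interpolation=3))
E
```

```text
(no output)
```

View pics/crop2.png

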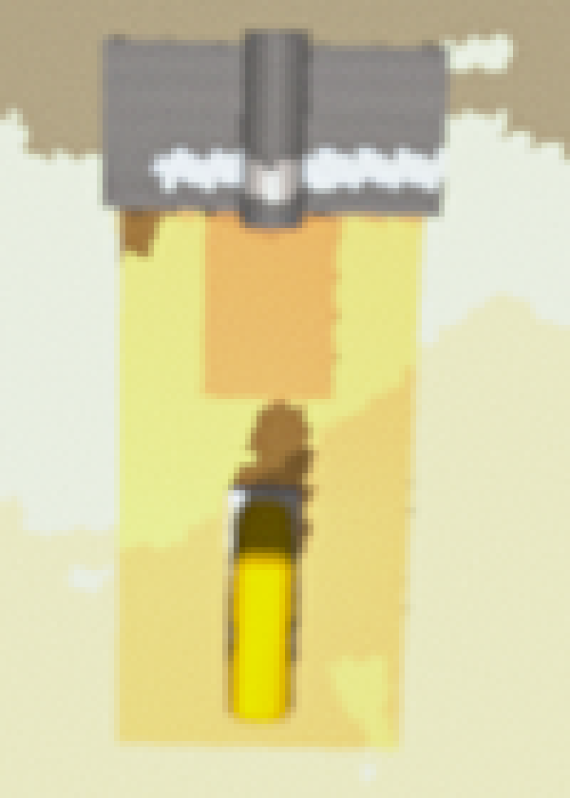

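The crop shows the rest's near corners at px (290.7,240.2) and (339.8,240.7), with side edges at (291.4,147.7) and (344,147.7). The bow's top surface runs from (317,207.4) to (315.4,236.3).

```bash
python3 - <<'E'
from h import *
P=lambda u,v,z:px('w1',u,v,z)[:2]
a,b,c,d=P(290.7,240.2,.04),P(339.8,240.7,.04),P(291.4,147.7,.04),P(344,147.7,.04)
e,f=P(317,207.4,.084),P(315.4,236.3,.084)
ang=lambda v:np.degrees(np.arctan2(v[1],v[0]))
print(np.linalg.norm(a-b),ang(a-c),ang(b-d),ang(a-b)-90,ang(b-a)-90)
x=((a-c)+(b-d)); x/=np.linalg.norm(x); print('key from rest',(a+b)/2-.035*x)
print('bow',np.linalg.norm(e-f),ang(f-e),(e+f)/2)
print('tool y',ang(np.array(readout.read_state()['tcp_rot'])[:2,1]))
E
```

```text
0.049649534450914586 17.885071846733677 18.17977241563355 -161.09376927254573 18.906230727454258
key from rest [ 0.59038498 -0.18251798]
bow 0.026037856933874677 16.483939768211318 [ 0.59024037 -0.18236125]
tool y 109.28824027126568
```

Both estimates agree: key at (0.590,-0.1825), yaw about 18.3°. I'll align, descend and grip.

```bash
python3 -m inch '[[1.87,0.48,-3,-1,5],[1.87,0.48,-6,-1,4],[1.87,0.48,-9,-1,4],[1.87,0.48,-10.9,-1,4],[1.87,0.48,-10.9,-1,4],[1.87,0.48,-10.9,-1,4]]'; python3 -m inch '[[0,0,0,0,0],[0,0,0,0,0],[0,0,0,0,0],[0,0,0,0,0],[0,0,0,0,0],[0,0,0,0,0],[0,0,0,0,0],[0,0,0,0,0]]'
```

```text
time_s: 2.32
position: [0.5892, -0.1795, 0.0485]
tcp_rot: [[-0.948, -0.318, -0.003], [-0.318, 0.948, 0.002], [0.002, 0.002, -1.0]]
force: [0.3, -0.3, -0.2]
opening: 0.467
grasp_force: 0.0
time_s: 2.98
position: [0.5906, -0.1804, 0.0503]
tcp_rot: [[-0.948, -0.318, 0.001], [-0.318, 0.948, -0.0], [-0.001, -0.001, -1.0]]
force: [-0.8, 0.7, 4.2]
opening: 0.113
grasp_force: 29.9
```

The grip measures 9.8 mm, which matches the bow's 10 mm thickness. Next I lift straight up and carry to a spot beside the lock, for a clear wrist view.

```bash
python3 -m inch '[[0,0,1,0,0],[0,0,2.5,0,0],[0,0,5,0,0],[0,0,8,0,0],[0,0,11,0,0],[-1,4,12,-7,0],[-1,8,12,-14,0],[-1,12,12,-21,0],[-1,16,12,-28,0],[-1,16,12,-35,0]]'; python3 -m inch '[[-1.5,3,0,-7,0],[-1.5,6,0,-14,0],[-1.5,9,0,-21,0],[-1.5,12.8,0,-28,0],[-1.5,12.8,0,-35,0],[-1.5,12.8,0,-41.7,0],[-1.5,12.8,0,-41.7,0],[-1.5,12.8,0,-41.7,0],[-1.5,12.8,0,-41.7,0]]';  python3 -c "
from h import *
a=snap('wrist','w2');s=readout.read_state();print(s['position'],s['force'],s['joint_positions'][5])
u,v=proj('w2',[.545,.142,.08]).astype(int);print(u,v)
cv2.imwrite('pics/crop3.png',cv2.resize(a[100:260,220:420],(800,600),interpolation=3)[:, :]) if 0 else cv2.imwrite('pics/crop3.png',cv2.resize(a[110:260,220:420],(800,600),interpolation=3))"
```

```text
time_s: 3.82
position: [0.5783, -0.0135, 0.1701]
tcp_rot: [[-0.961, 0.278, -0.002], [0.278, 0.961, 0.004], [0.003, 0.003, -1.0]]
force: [-0.6, -0.4, 0.2]
opening: 0.112
grasp_force: 29.8
time_s: 4.57
position: [0.5651, 0.1074, 0.1698]
tcp_rot: [[-0.535, 0.845, -0.0], [0.845, 0.535, -0.0], [0.0, -0.0, -1.0]]
force: [0.9, -0.2, -0.2]
opening: 0.113
grasp_force: 29.9
[0.56513226 0.10729575 0.16974557] [ 0.95146333 -0.85337631 -0.29302436] -32.691751339864076
318 149
```

View pics/crop3.png

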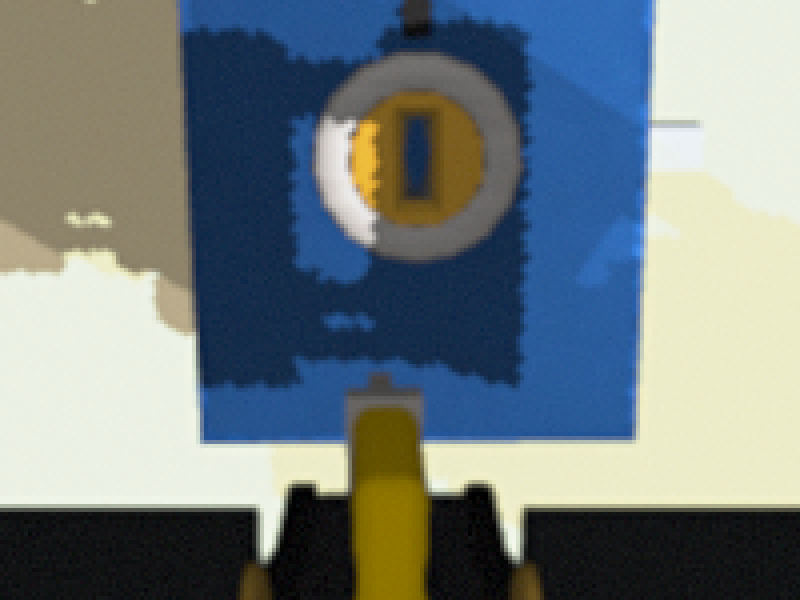

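The crop shows the keyway centre at px (324.5,149.4) with its long side along the image vertical. The held key's shoulder front edge is at (316.2,208.7) and its blade tip front at about (315,204). I'll compare the held key with its nominal pose.

```bash
python3 - <<'E'
from h import *
s=readout.read_state();R=np.array(s['tcp_rot']);p=np.array(s['position'])
L=px('w2',324.5,149.4,.08); 
A=px('w2',220+418/4,110+109/4,.08);B=px('w2',220+419/4,110+203/4,.08)
ang=lambda v:np.degrees(np.arctan2(v[1],v[0]))
print('lock',L,'keyway',ang(A-B),np.linalg.norm(A-B),'toolx',ang(R[:2,0]))
for z in(.08,):
  a=px('w2',220+315/4,149.4,.079);b=px('w2',220+522/4,149.4,.079);print('bezel',np.linalg.norm(a-b))
f=lambda n,x,y,z:print(n,(proj('w2',p+R@[x,y,z])-[220,110])*4)
f('shoulder top front L',.013,-.006,.004);f('R',.013,.006,.004);f('bot',.013,0,.009)
f('tip',.006,0,.041);f('blade top',.007,0,.01);f('bow top front',.014,0,-.035); f('bow bot front',.014,0,-.002)
f('blade tip L',.006,-.002,.041)
E
```

```text
lock [0.54910305 0.14459012 0.08      ] keyway 123.37851421871609 0.019848269943185327 toolx 122.31862502810141
bezel 0.04411831945436122
shoulder top front L [347.71780514 398.83519475]
R [425.58312795 398.98404377]
bot [386.73126502 389.53488536]
tip [387.12216536 375.64577999]
blade top [386.69939744 423.68003596]
bow top front [385.85560305 483.68033405]
bow bot front [386.55469991 404.39598921]
blade tip L [376.19901418 375.62502723]
```

Lock at (0.549,0.1446), keyway about 122.8°, both close to the top-view estimate. The blade tip hangs about 1 mm to tool -y. I'll go above the lock and lower into the mouth.

```bash
python3 -m inch '[[-1.54,3.77,-1,0.5,0],[-1.54,3.77,-2,0.5,0],[-1.54,3.77,-4,0.5,0],[-1.54,3.77,-4.4,0.5,0],[-1.54,3.77,-4.4,0.5,0],[-1.54,3.77,-4.4,0.5,0]]'; python3 -m inch '[[0,0,-0.3,0,0],[0,0,-0.6,0,0],[0,0,-0.8,0,0],[0,0,-0.9,0,0],[0,0,-0.9,0,0]]'
```

```text
time_s: 5.12
position: [0.55, 0.145, 0.1257]
tcp_rot: [[-0.541, 0.841, -0.0], [0.841, 0.541, -0.0], [0.0, -0.0, -1.0]]
force: [0.3, -0.2, -0.8]
opening: 0.114
grasp_force: 29.9
time_s: 5.53
position: [0.5497, 0.1454, 0.1166]
tcp_rot: [[-0.541, 0.841, -0.0], [0.841, 0.541, -0.0], [0.0, -0.0, -1.0]]
force: [0.4, 0.1, -0.1]
opening: 0.113
grasp_force: 29.9
```

```bash
python3 -m inch '[[0,0,-0.2,0,0],[0,0,-0.4,0,0],[0,0,-0.5,0,0],[0,0,-0.6,0,0],[0,0,-0.6,0,0]]'; python3 -m inch '[[0,0,-0.1,0,0],[0,0,-0.1,0,0],[0,0,-0.1,0,0]]'
```

```text
time_s: 5.95
position: [0.5498, 0.1455, 0.1104]
tcp_rot: [[-0.541, 0.841, -0.0], [0.841, 0.541, 0.0], [0.0, -0.0, -1.0]]
force: [-0.2, 0.2, 0.5]
opening: 0.111
grasp_force: 29.8
time_s: 6.2
position: [0.5499, 0.1455, 0.1097]
tcp_rot: [[-0.541, 0.841, 0.0], [0.841, 0.541, 0.0], [-0.0, 0.0, -1.0]]
force: [-0.3, 1.1, -0.8]
opening: 0.107
grasp_force: 29.8
```

```bash
python3 -m inch '[[0,0,-0.1,0,0],[0,0,-0.1,0,0],[0,0,-0.1,0,0]]'; python3 -m inch '[[0,0,-0.1,0,0],[0,0,-0.1,0,0],[0,0,-0.1,0,0]]'
```

```text
time_s: 6.45
position: [0.55, 0.1455, 0.109]
tcp_rot: [[-0.541, 0.841, 0.001], [0.841, 0.541, 0.0], [-0.0, 0.001, -1.0]]
force: [0.3, 0.3, 1.8]
opening: 0.111
grasp_force: 29.9
time_s: 6.7
position: [0.5499, 0.1454, 0.1075]
tcp_rot: [[-0.541, 0.841, 0.0], [0.841, 0.541, -0.0], [-0.0, 0.0, -1.0]]
force: [0.7, -0.7, 0.6]
opening: 0.112
grasp_force: 29.8
```

```bash
python3 -m inch '[[0,0,-0.1,0,0],[0,0,-0.1,0,0],[0,0,-0.1,0,0]]'; python3 -m inch '[[0,0,-0.1,0,0],[0,0,-0.1,0,0],[0,0,-0.1,0,0]]';python3 -m inch '[[0,0,-0.1,0,0],[0,0,-0.1,0,0],[0,0,-0.1,0,0]]'
```

```text
time_s: 6.95
position: [0.5501, 0.1455, 0.1069]
tcp_rot: [[-0.541, 0.841, 0.001], [0.841, 0.541, -0.0], [-0.0, 0.001, -1.0]]
force: [-0.2, -0.4, 3.0]
opening: 0.112
grasp_force: 29.9
time_s: 7.2
position: [0.5501, 0.1455, 0.1059]
tcp_rot: [[-0.541, 0.841, 0.001], [0.841, 0.541, 0.0], [-0.0, 0.001, -1.0]]
force: [0.5, -0.5, 3.0]
opening: 0.113
grasp_force: 29.9
time_s: 7.45
position: [0.55, 0.1455, 0.1048]
tcp_rot: [[-0.541, 0.841, 0.001], [0.841, 0.541, 0.0], [-0.0, 0.001, -1.0]]
force: [0.6, 0.5, 4.3]
opening: 0.11
grasp_force: 29.9
```

```bash
python3 -m inch '[[0,0,-0.1,0,0],[0,0,-0.1,0,0],[0,0,-0.1,0,0]]'; python3 -m inch '[[0,0,-0.1,0,0],[0,0,-0.1,0,0],[0,0,-0.1,0,0]]'; python3 -c "
from h import *
s=readout.read_state();print(s['force'],s['moment'])"
```

```text
time_s: 7.7
position: [0.5499, 0.1455, 0.1037]
tcp_rot: [[-0.541, 0.841, 0.0], [0.841, 0.541, 0.0], [-0.0, 0.0, -1.0]]
force: [0.2, -0.4, 5.0]
opening: 0.112
grasp_force: 29.9
time_s: 7.95
position: [0.5501, 0.1456, 0.1031]
tcp_rot: [[-0.541, 0.841, 0.001], [0.841, 0.541, 0.0], [-0.0, 0.001, -1.0]]
force: [-0.1, 0.5, 6.6]
opening: 0.115
grasp_force: 29.9
[-0.10324559  0.52624773  6.64984528] [-0.12886912 -0.01317593 -0.0176964 ]
```

Contact at about 6.6 N, so the key is on a catch. Now rock.

```bash
python3 -m inch '[[0,0,0,4,0],[0,0,0,8,0],[0,0,0,11,0],[0,0,0,14,0],[0,0,0,17,0],[0,0,0,20,0],[0,0,0,20,0]]'; python3 -m inch '[[0,0,0,-5,0],[0,0,0,-10,0],[0,0,0,-15,0],[0,0,0,-20,0],[0,0,0,-24,0],[0,0,0,-28,0],[0,0,0,-31,0],[0,0,0,-34,0],[0,0,0,-37,0],[0,0,0,-40,0]]'; python3 -c "
from h import *
s=readout.read_state();print(s['force'],s['moment'])"
```

```text
time_s: 8.53
position: [0.5498, 0.1457, 0.1029]
tcp_rot: [[-0.797, 0.604, 0.0], [0.604, 0.797, 0.001], [0.0, 0.0, -1.0]]
force: [-0.7, 0.8, 5.3]
opening: 0.111
grasp_force: 29.9
time_s: 9.37
position: [0.5493, 0.1453, 0.1019]
tcp_rot: [[-0.219, 0.976, -0.001], [0.976, 0.219, -0.001], [-0.0, -0.001, -1.0]]
force: [1.4, -0.9, 0.2]
opening: 0.112
grasp_force: 29.9
[ 1.42988389 -0.91433374  0.21373937] [-0.16879277 -0.15741404  0.10710511]
```

The force dropped on the clockwise side, so it passed a catch. Press on from here.

```bash
python3 -m inch '[[0,0,-0.1,0,0],[0,0,-0.2,0,0],[0,0,-0.2,0,0]]'; python3 -m inch '[[0,0,-0.1,0,0],[0,0,-0.2,0,0],[0,0,-0.2,0,0]]';python3 -m inch '[[0,0,-0.1,0,0],[0,0,-0.2,0,0],[0,0,-0.2,0,0]]'
```

```text
time_s: 9.62
position: [0.5498, 0.1453, 0.1013]
tcp_rot: [[-0.223, 0.975, 0.0], [0.975, 0.223, -0.0], [-0.0, 0.0, -1.0]]
force: [-0.2, -1.5, 8.4]
opening: 0.113
grasp_force: 30.0
time_s: 9.87
position: [0.55, 0.1453, 0.1]
tcp_rot: [[-0.223, 0.975, 0.001], [0.975, 0.223, -0.001], [-0.001, 0.001, -1.0]]
force: [-1.4, -1.2, 12.0]
opening: 0.112
grasp_force: 30.0
time_s: 10.12
position: [0.5499, 0.1453, 0.0981]
tcp_rot: [[-0.223, 0.975, 0.001], [0.975, 0.223, -0.001], [-0.001, 0.001, -1.0]]
force: [-1.9, -1.7, 12.8]
opening: 0.11
grasp_force: 30.1
```

```bash
python3 -m inch '[[0,0,0.1,0,0],[0,0,0.2,0,0],[0,0,0.2,0,0],[0,0,0.2,0,0]]'; python3 -m inch '[[0,0,0,5,0],[0,0,0,8,0],[0,0,0,11,0],[0,0,0,14,0],[0,0,0,17,0],[0,0,0,20,0],[0,0,0,20,0]]';python3 -m inch '[[0,0,0,3,0],[0,0,0,6,0],[0,0,0,9,0],[0,0,0,12,0],[0,0,0,15,0],[0,0,0,18,0],[0,0,0,20,0],[0,0,0,20,0]]'; python3 -c "
from h import *
a=snap('wrist','w3');cv2.imwrite('pics/crop4.png',cv2.resize(a[110:310,210:430],(660,600),interpolation=3))"
```

```text
time_s: 10.45
position: [0.5494, 0.1454, 0.0984]
tcp_rot: [[-0.221, 0.975, -0.001], [0.975, 0.221, -0.0], [-0.0, -0.001, -1.0]]
force: [0.6, 0.0, 2.9]
opening: 0.109
grasp_force: 29.9
time_s: 11.03
position: [0.5492, 0.1459, 0.0978]
tcp_rot: [[-0.541, 0.841, -0.001], [0.841, 0.541, 0.001], [0.001, -0.001, -1.0]]
force: [1.0, 1.8, -1.3]
opening: 0.111
grasp_force: 29.8
time_s: 11.7
position: [0.549, 0.1459, 0.0979]
tcp_rot: [[-0.795, 0.607, -0.002], [0.607, 0.795, 0.001], [0.002, -0.0, -1.0]]
force: [-0.8, 0.5, -1.8]
opening: 0.111
grasp_force: 29.8
```

View pics/crop4.png

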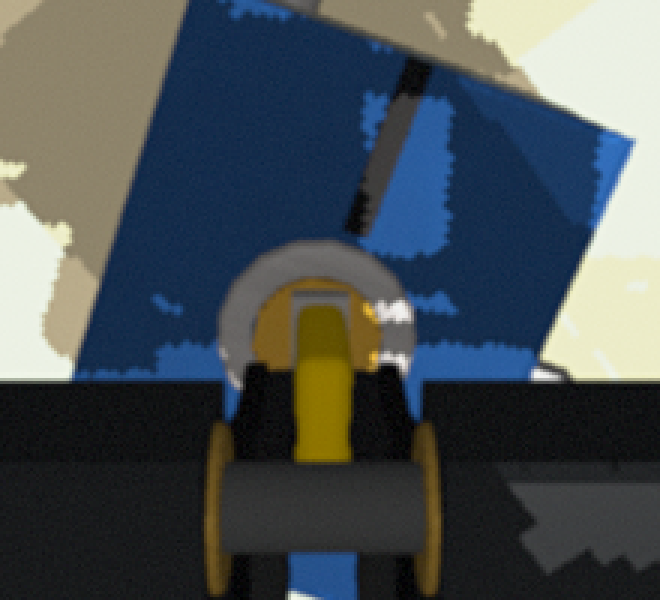

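The crop shows the key standing over the brass disc, its shoulder front edge at crop (321,293). I'll check whether the key slipped in the grip.

```bash
python3 - <<'E'
from h import *
s=readout.read_state();R=np.array(s['tcp_rot']);p=np.array(s['position']);print(p)
for dz in(-.006,-.003,0,.003):
  f=lambda x,y,z:np.round((proj('w3',p+R@[x,y,z+dz])-[210,110])*3,1)
  print(dz,f(.013,-.006,.004),f(.013,.006,.004),f(.013,0,.009),f(.007,-.005,-.035))
E
```

```text
[0.54900692 0.14593746 0.09794191]
-0.006 [291.4 307.2] [351.6 307.3] [321.5 299.9] [290.4 415.4]
-0.003 [291.9 302.7] [351.1 302.8] [321.5 295.6] [291.  407.9]
0 [292.3 298.4] [350.7 298.5] [321.5 291.4] [291.5 400.7]
0.003 [292.7 294.1] [350.3 294.2] [321.6 287.4] [292.1 393.8]
```

```bash
python3 -m inch '[[0,0,-0.1,0,0],[0,0,-0.2,0,0],[0,0,-0.2,0,0]]'; python3 -m inch '[[0,0,-0.1,0,0],[0,0,-0.1,0,0],[0,0,-0.1,0,0]]'
```

```text
time_s: 12.0
position: [0.5496, 0.1459, 0.0976]
tcp_rot: [[-0.795, 0.607, -0.0], [0.607, 0.795, 0.001], [0.001, 0.0, -1.0]]
force: [-1.8, 1.4, 6.7]
opening: 0.11
grasp_force: 29.9
time_s: 12.25
position: [0.5497, 0.1459, 0.097]
tcp_rot: [[-0.795, 0.606, 0.0], [0.606, 0.795, 0.001], [0.0, 0.001, -1.0]]
force: [-1.4, -0.2, 9.4]
opening: 0.111
grasp_force: 29.9
```

```bash
python3 -m inch '[[0,0,0,-4,0],[0,0,0,-8,0],[0,0,0,-12,0],[0,0,0,-16,0],[0,0,0,-20,0],[0,0,0,-20,0]]'; python3 -m inch '[[0,0,0,-4,0],[0,0,0,-8,0],[0,0,0,-12,0],[0,0,0,-16,0],[0,0,0,-20,0],[0,0,0,-20,0]]'
```

```text
time_s: 12.75
position: [0.5498, 0.1453, 0.0955]
tcp_rot: [[-0.54, 0.842, -0.0], [0.842, 0.54, -0.001], [-0.0, -0.0, -1.0]]
force: [-0.2, -0.8, 0.1]
opening: 0.112
grasp_force: 29.9
time_s: 13.25
position: [0.5495, 0.145, 0.0955]
tcp_rot: [[-0.222, 0.975, -0.001], [0.975, 0.222, -0.001], [-0.001, -0.001, -1.0]]
force: [0.5, -1.0, 0.0]
opening: 0.112
grasp_force: 29.9
```

It slides freely near neutral. I'll return to centre and press home.

```bash
python3 -m inch '[[0,0,0,6,0],[0,0,0,12,0],[0,0,0,18,0],[0,0,0,20,0],[0,0,-0.1,20,0],[0,0,-0.2,20,0],[0,0,-0.2,20,0]]'; python3 -m inch '[[0,0,-0.1,0,0],[0,0,-0.2,0,0],[0,0,-0.2,0,0]]'; python3 -m inch '[[0,0,-0.1,0,0],[0,0,-0.2,0,0],[0,0,-0.2,0,0]]'
```

```text
time_s: 13.83
position: [0.5497, 0.1455, 0.0934]
tcp_rot: [[-0.541, 0.841, -0.0], [0.841, 0.541, -0.0], [0.0, -0.0, -1.0]]
force: [0.4, -0.0, -0.2]
opening: 0.112
grasp_force: 29.8
time_s: 14.08
position: [0.5497, 0.1455, 0.0914]
tcp_rot: [[-0.541, 0.841, -0.0], [0.841, 0.541, 0.0], [0.0, -0.0, -1.0]]
force: [-0.1, 0.1, 0.7]
opening: 0.109
grasp_force: 29.8
time_s: 14.33
position: [0.5499, 0.1455, 0.0903]
tcp_rot: [[-0.541, 0.841, 0.0], [0.841, 0.541, -0.0], [-0.0, 0.0, -1.0]]
force: [-0.9, 1.0, 4.2]
opening: 0.109
grasp_force: 29.9
```

Gripping happened at TCP 0.0503 with the shoulder at 0.040, so home is TCP ≈ 0.0903, which matches this contact. I'll confirm with a little more pressure.

```bash
python3 -m inch '[[0,0,-0.1,0,0],[0,0,-0.2,0,0],[0,0,-0.2,0,0],[0,0,-0.2,0,0]]'; python3 -c "
from h import *
a=snap('wrist','w4');cv2.imwrite('pics/crop5.png',cv2.resize(a[170:270,260:380],(720,600),interpolation=3))"
```

```text
time_s: 14.67
position: [0.5501, 0.1455, 0.0901]
tcp_rot: [[-0.541, 0.841, 0.002], [0.841, 0.541, -0.0], [-0.001, 0.001, -1.0]]
force: [-3.2, -0.8, 14.8]
opening: 0.11
grasp_force: 30.0
```

View pics/crop5.png

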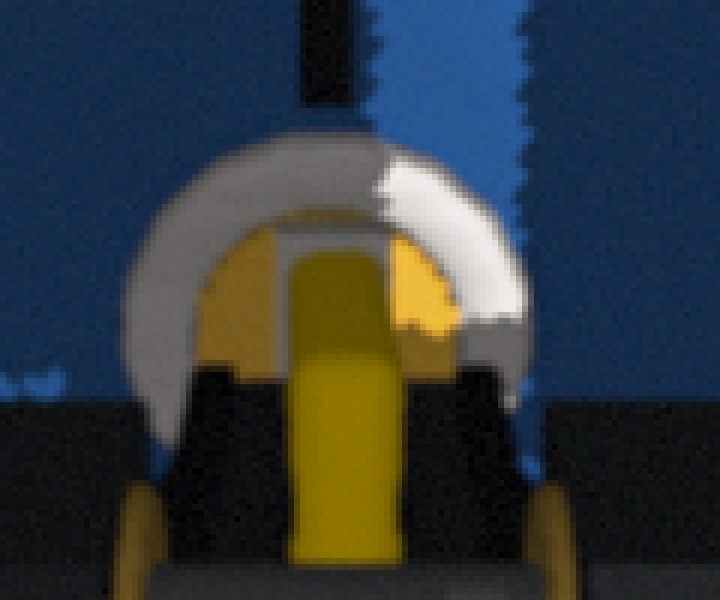

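The shoulder sits down on the brass face, its front edge at crop (332,222) near the disc rim, and there is a stiff stop at 14.8 N. Fully home. I'll ease the pressure slightly and turn clockwise.

```bash
python3 -m inch '[[0,0,0.08,0,0],[0,0,0.08,-5,0],[0,0,0.08,-10,0],[0,0,0.08,-15,0],[0,0,0.08,-20,0],[0,0,0.08,-25,0],[0,0,0.08,-30,0],[0,0,0.08,-35,0],[0,0,0.08,-40,0],[0,0,0.08,-40,0]]'; python3 -c "
from h import *
s=readout.read_state();print(s['force'],s['moment'])"
```

```text
time_s: 15.55
position: [0.5497, 0.145, 0.0902]
tcp_rot: [[0.128, 0.992, 0.0], [0.992, -0.128, -0.001], [-0.001, 0.001, -1.0]]
force: [-3.2, -1.6, 11.4]
opening: 0.109
grasp_force: 30.0
[-3.18218749 -1.57504554 11.35247674] [-0.47102036  0.68120346  0.14525423]
```

```bash
python3 -m inch '[[0,0,0,-5,0],[0,0,0,-10,0],[0,0,0,-15,0],[0,0,0,-20,0],[0,0,0,-25,0],[0,0,0,-30,0],[0,0,0,-35,0],[0,0,0,-40,0],[0,0,0,-45,0],[0,0,0,-50,0]]';python3 -m inch '[[0,0,0,-4,0],[0,0,0,-8,0],[0,0,0,-9,0],[0,0,0,-9,0],[0,0,0,-9,0]]';  python3 -c "
from h import *
s=readout.read_state();print(s['force'],s['moment']);R=np.array(s['tcp_rot']);print(np.degrees(np.arctan2(R[1,0],R[0,0])))
a=snap('wrist','w5');cv2.imwrite('pics/crop6.png',cv2.resize(a[130:270,230:410],(771,600),interpolation=3))"
```

```text
time_s: 16.38
position: [0.5491, 0.1448, 0.0902]
tcp_rot: [[0.842, 0.54, -0.001], [0.54, -0.842, -0.002], [-0.002, 0.001, -1.0]]
force: [-3.8, -2.4, 12.4]
opening: 0.11
grasp_force: 30.2
time_s: 16.8
position: [0.549, 0.1448, 0.0902]
tcp_rot: [[0.914, 0.405, -0.001], [0.405, -0.914, -0.002], [-0.002, 0.001, -1.0]]
force: [-4.2, -2.8, 12.5]
opening: 0.107
grasp_force: 30.2
[-4.16752906 -2.75997491 12.4627473 ] [-0.61513796  0.9543509   0.34558148]
23.903498837190767
```

View pics/crop6.png

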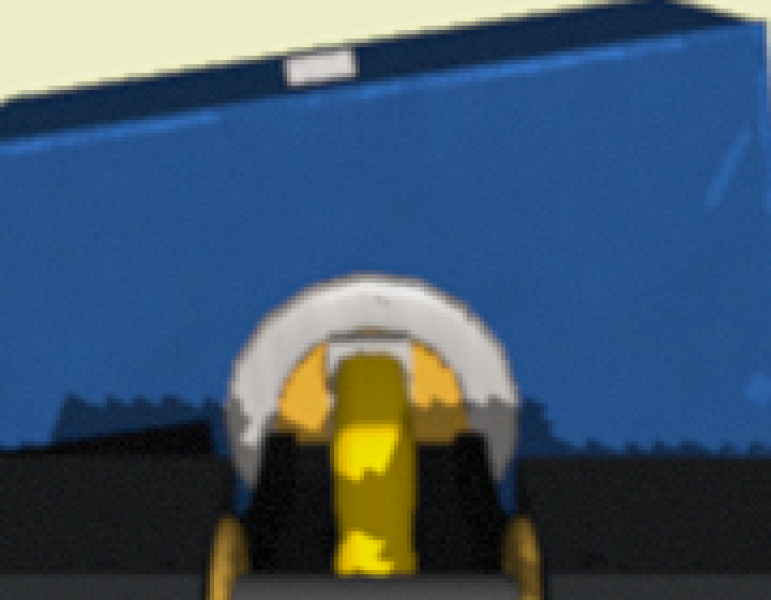

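The shoulder stays flat on the brass and the key lags the fingers slightly. I'll creep on to feel for the end stop.

```bash
for i in 1 2; do python3 -m inch '[[0,0,0,-1,0],[0,0,0,-2,0],[0,0,0,-2,0],[0,0,0,-2,0]]' | head -2;  python3 -c "
from h import *
s=readout.read_state();print(s['force'],s['moment'][2]);R=np.array(s['tcp_rot']);print(np.degrees(np.arctan2(R[1,0],R[0,0])))"; done
```

```text
time_s: 17.18
position: [0.549, 0.1447, 0.0902]
[-3.97389139 -2.35536331 13.20844513] 0.36904455632004113
21.909984976887337
time_s: 17.52
position: [0.5489, 0.1447, 0.0902]
[-3.87248322 -1.72412306 12.38620526] 0.3678658639730262
19.90757688377647
```

```bash
for i in 1 2; do python3 -m inch '[[0,0,0,-1,0],[0,0,0,-2,0],[0,0,0,-2,0],[0,0,0,-2,0]]' | head -2;  python3 -c "
from h import *
s=readout.read_state();print(s['force'],s['moment'][2]);R=np.array(s['tcp_rot']);print(np.degrees(np.arctan2(R[1,0],R[0,0])))
a=snap('wrist','w6');cv2.imwrite('pics/crop7.png',cv2.resize(a[195:240,280:360],(800,450),interpolation=3))"; done
```

```text
time_s: 17.85
position: [0.5489, 0.1448, 0.0902]
[-3.66836111 -2.03040666 12.58385857] 0.36002152677205057
17.91267413890302
time_s: 18.23
position: [0.5489, 0.1448, 0.0902]
[-3.85791581 -2.19936288 12.77572285] 0.3397728925341444
15.907729703007233
```

View pics/crop7.png

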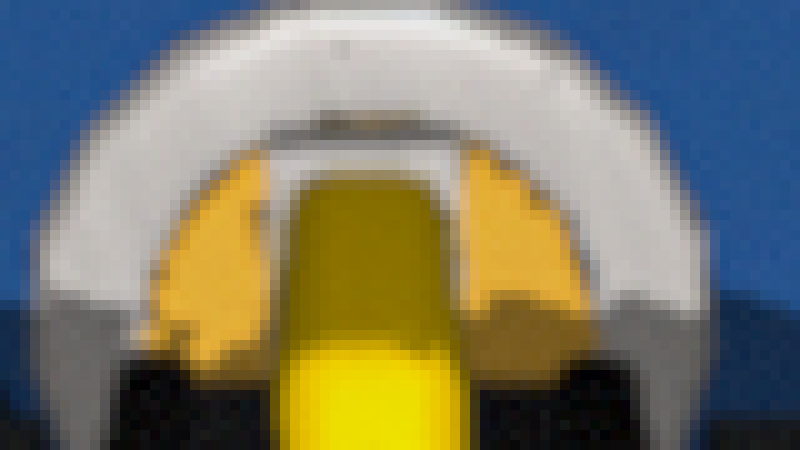

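I've used all ten views, so the angle of the key relative to the fingers will come from image code: compare shoulder and bow centre lines before the turn (w4), w5 and w6.

```bash
python3 - <<'E'
from h import *
for f in('w2','w4','w5','w6'):
  a=cv2.imread(f'pics/{f}.png').astype(int); hsv=cv2.cvtColor(a.astype(np.uint8),cv2.COLOR_BGR2HSV)
  m=((hsv[...,0]>=26)&(hsv[...,0]<=34)&(hsv[...,1]>200)).astype(np.uint8)
  m[:, :295]=0; m[:,340:]=0; m[:195]=0; m[275:]=0
  o=[]
  for y in range(200,270,4):
    w=np.where(m[y])[0]
    if len(w)>8: o.append((y,w[0],w[-1],(w[0]+w[-1])/2))
  print(f,*[(int(a),int(b),int(c),float(d)) for a,b,c,d in o])
  g=lambda y:' '.join('%d/%d'%(hsv[y,x,0],hsv[y,x,1]) for x in range(302,334))
  if f!='w2': print(g(211 if f!='w4' else 212))
E
```

```text
w2
w4
20/192 20/193 20/185 19/139 16/65 6/13 15/15 21/50 21/74 24/110 23/161 23/183 23/190 23/180 23/179 23/189 24/187 24/197 22/151 22/105 22/58 20/23 15/65 19/148 21/186 22/194 22/195 20/199 19/160 16/73 17/24 8/11
w5 (232, 312, 321, 316.5) (236, 311, 321, 316.0)
16/61 19/151 20/190 19/171 15/73 11/15 6/6 10/8 13/12 15/11 17/19 19/28 20/30 21/32 22/32 21/32 20/31 22/31 19/23 15/16 10/11 10/8 8/10 16/50 19/135 20/193 20/199 19/170 17/101 16/47 18/18 5/8
w6 (232, 311, 322, 316.5) (236, 311, 323, 317.0) (240, 311, 323, 317.0) (260, 312, 322, 317.0)
16/43 18/128 20/182 19/174 17/97 11/22 8/5 0/8 13/9 15/11 18/18 20/29 20/33 18/30 21/29 21/32 20/32 21/30 19/23 15/13 14/14 13/9 15/5 14/26 18/109 20/188 20/199 19/172 16/93 14/48 14/21 12/7
```

```bash
python3 - <<'E'
from h import *
for f in('w4','w5','w6'):
  hsv=cv2.cvtColor(cv2.imread(f'pics/{f}.png'),cv2.COLOR_BGR2HSV); S=hsv[...,1].astype(float)
  d=np.load(f'pics/{f}.npz'); t=np.degrees(np.arctan2(d['R'][1,1],d['R'][0,1]))
  L=[];Rr=[]
  for y in range(211,230):
    r=S[y]
    l=[x for x in range(302,310) if r[x]>=100>r[x+1]]; q=[x for x in range(321,329) if r[x]<100<=r[x+1]]
    if l: x=l[0]; L.append(px(f,x+(r[x]-100)/(r[x]-r[x+1]),y,.085)[:2])
    if q: x=q[-1]; Rr.append(px(f,x+(100-r[x])/(r[x+1]-r[x]),y,.085)[:2])
  out=[]
  for E in(L,Rr):
    E=np.array(E); v=cv2.fitLine(E.astype(np.float32),cv2.DIST_HUBER,0,.0005,.0005)[:2,0]; a=np.degrees(np.arctan2(v[1],v[0]))%180; out.append((len(E),round(float(a),1)))
  w=np.linalg.norm(np.array(L[0])-np.array(Rr[0]))
  print(f,'img-down yaw',round(float(t%180),1),out,'width',round(float(w),4))
E
```

```text
w4 img-down yaw 122.8 [(19, 122.4), (4, 118.4)] width 0.0118
w5 img-down yaw 23.9 [(14, 29.3), (9, 20.8)] width 0.0123
w6 img-down yaw 15.9 [(11, 16.8), (8, 14.6)] width 0.0124
```

```bash
for i in 1 2; do python3 -m inch '[[0,0,0,-1,0],[0,0,0,-2,0],[0,0,0,-3,0],[0,0,0,-3,0],[0,0,0,-3,0]]' | sed -n '1,2p;5,6p';  python3 -c "
from h import *
s=readout.read_state();print(s['force'],s['moment'][2])
snap('wrist','w7_$i');f='w7_$i'
hsv=cv2.cvtColor(cv2.imread(f'pics/{f}.png'),cv2.COLOR_BGR2HSV); S=hsv[...,1].astype(float)
for y in range(208,218,2):
    r=S[y];l=[x+(r[x]-100)/(r[x]-r[x+1]) for x in range(302,310) if r[x]>=100>r[x+1]]; q=[x+(100-r[x])/(r[x+1]-r[x]) for x in range(321,329) if r[x]<100<=r[x+1]]
    print(y,np.round(l,1),np.round(q,1))
"; done
```

```text
time_s: 18.7
position: [0.5489, 0.1448, 0.0902]
opening: 0.112
grasp_force: 30.2
[-3.83473865 -2.09931914 12.64088409] 0.40791276473966365
208 [] []
210 [305.5] [325.9]
212 [306.2] [325.7]
214 [306.] [325.8]
216 [305.7] [325.8]
time_s: 19.17
position: [0.5488, 0.1449, 0.0902]
opening: 0.111
grasp_force: 30.4
[-4.48457194 -0.9207143  12.57878368] 0.4433427477665766
208 [] []
210 [] [325.8]
212 [305.7] [326.]
214 [305.8] [326.2]
216 [305.9] [325.9]
```

Torque has risen to 0.44 N·m, above the roughly 0.4 expected for a quarter turn. The key shows no lag in the grip and is pressed home with 12 N. I'll check that the hold is steady.

```bash
python3 -m inch '[[0,0,0,0,0],[0,0,0,0,0],[0,0,0,0,0],[0,0,0,0,0],[0,0,0,0,0],[0,0,0,0,0],[0,0,0,0,0],[0,0,0,0,0],[0,0,0,0,0],[0,0,0,0,0]]'; python3 -c "
from h import *
s=readout.read_state();print(s['moment'])
snap('wrist','w8');f='w8'
S=cv2.cvtColor(cv2.imread('pics/w8.png'),cv2.COLOR_BGR2HSV)[...,1].astype(float)
for y in (212,214,216):
    r=S[y];print([x+(r[x]-100)/(r[x]-r[x+1]) for x in range(302,310) if r[x]>=100>r[x+1]],[x+(100-r[x])/(r[x+1]-r[x]) for x in range(321,329) if r[x]<100<=r[x+1]])
s=readout.read_state();print(s['moment'])"
```

```text
time_s: 20.05
position: [0.5488, 0.1449, 0.0902]
tcp_rot: [[0.985, 0.172, -0.001], [0.172, -0.985, -0.002], [-0.002, 0.002, -1.0]]
force: [-3.5, -2.4, 12.1]
opening: 0.112
grasp_force: 30.4
[-0.50895175  0.9799343   0.48068064]
[np.float64(305.6814159292035)] [np.float64(326.0)]
[np.float64(305.82)] [np.float64(326.2190476190476)]
[np.float64(305.9012345679012)] [np.float64(325.85483870967744)]
[-0.50770417  1.02151563  0.48780571]
```

```bash
python3 -c "
from rig import bot
print(bot.hand_in())"
```

```text
the job is handed in; nothing more can be done
None
```

I handed the job in at about 20 s with the key still gripped, pressed home on the brass face at about 12 N, and held clockwise against 0.48 N·m; the tool had turned about 113°, which should be past a full quarter turn. The plug angle is inferred, not measured: 113° less the play comes out beyond the stated 1.62 rad stop, so the key may have slipped a little in the grip, although the last images showed no slip.

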